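# Fit the jaw spring of a vial clamp

### The arm

A 6-joint arm with a two-finger parallel gripper is mounted at the origin on a cart in front of the work surface, level with it; the furniture and walls round the work are solid. World frame = base frame: x ahead of the robot, y to its left, z up, the work surface at z = 0. Lengths are in mm, angles in rad, forces in N, time in s.
With the tool pointing down it reaches from about 350 to 975 mm from the base axis. Payload 4.9 kg.
Tool frame: the origin (TCP) lies between the finger pads; the fingertips stand arm.tips_ahead ahead of it and the grasp point (between the pads) lies 5 mm behind it (arm.tips_ahead is the distance from the TCP to the fingertips, in mm); z points along the fingers, y is the line along which they close (so a half turn about z gives the same grasp; the last joint's range is limited). The gripper opens to 85 mm and grips with 20 to 120 N. Pads are 22 mm wide; open, the fingers measure 114 mm over their backs; the gripper's body (76 mm by 85 mm) begins 54 mm behind the grasp point. The pads swing forward as they close: fully open they stand 13 mm farther back than shut.
Start: joints at [1.141, 0.053, 1.613, -0, 1.476, -0.119], TCP at [191.127, 595.039, 245.304] pointing down, gripper open.
Joint ranges: [-3.01, 3.01], [-1.01, 2.22], [0.06, 2.58], [-1.02, 4.17], [0.09, 2.62], [-3.14, 3.14]. Speed limits (rad/s): [2.57, 2.57, 3.14, 3.14, 3.14, 3.14].

### API

Orientations are given as [roll, pitch, yaw] about the fixed x, y, z axes, in that order (R = Rz(yaw) Ry(pitch) Rx(roll)).
In Python, from bench import readout, read_camera, camera_model, ticket, arm gives the robot as it stands.
- The arm moves only by the shell command python3 -m crank 'ROWS'. ROWS is JSON, one flat list of numbers, 5 for each row, row after row: the shift along the tool's x, y, z in m, then the turn about the tool's z in degrees, then the finger opening in m, from 0 to 0.0854. In form: [x, y, z, turn, gripper, x, y, z, turn, gripper, ...]. A call has 1 to 20 rows; each row is the pose to reach, as a shift and turn from the pose commanded when the call began, along the tool's axes at that moment; what a row does not reach only later rows make up. A row lasts 1/10 s, in which the tool goes at most 50 mm and 8.59 degrees, less where a joint would pass 70% of its speed; a pose out of reach is approached as far as the arm can. A call with a gripper value outside its range is refused whole. The fingers move at their own pace and stop on an object; the grip force is fixed at half the most. Time passes only in rows, so rows that repeat a pose let the fingers close. It gives the time, the measured TCP pose, the force, the opening and the grip force at its end, in the units of the state.
- readout.get_state(): the state, without advancing time (a new reading comes with each control period).
- read_camera(name): name is "scene" or "top" or "wrist"; returns the picture (384x512x3 uint8, red, green, blue); there is no depth.
- camera_model(name): a dict with "intrinsics" (3x3 intrinsics, pixels), "view" (4x4, takes a point from world to camera coordinates). Camera axes: x right, y down, z forward; pixel columns grow to the right and rows downward; lengths in mm; the calibration is good to about 2 mm. A picture is of the moment at which its call begins: read the wrist's pose just before it. camera_model takes no time and is no camera call; for the wrist camera it gives the pose at the moment of the call.
- ticket.finish_job(): hands the job in; it is judged then, once.
The state is a dict: "clock": time; "qpos": joint angles; "joint_velocities": joint speeds; "effort": joint torques, N m; "position": TCP position; "ee_rot": TCP orientation; "wrist_force": force on the tool from outside, world axes, zero at the start; "wrist_torque": the same for the moment, N m; "finger_gap": finger opening in mm; "gripper_force": force on a finger pad.
Only numpy, scipy, OpenCV 4.12 (cv2) and the standard library are available. Lean on these libraries where they do the work, as an engineer would, in place of code of your own. Each camera call takes 0.05 s, during which the arm holds its last target. There are 200 camera calls.

### The job

Fit the tension spring from its grey rack to the vial clamp: feel the pin at its sleeve end fully down into the hole of the clamp's anchor tab, then stretch the spring along the rail and drop the eye at its other end over the headed post of the jaw, right down, so that the spring stays stretched and pulls the jaw shut on the vial. Press only gently with pin and eye, do not overstretch the spring, and leave the things standing around where they are.

Things in the scene. Friction and masses are not known exactly. Their poses are not given: they have to be found in the camera images.
- spring_pin: The pin under the sleeve end of the loose spring unit: steel, 6 mm diameter, 20 mm long, pointing down, nearly blunt: only its last 1 mm narrows, to 4.8 mm. Origin: the tip (lower end); z points up along the pin; x points along the spring from the pin to the eye.
- spring_grip_pin (a point): Grip point of the aluminium block straight above the pin (block 22 mm along the spring, 14 mm wide across it, 32 mm tall): on the pin's axis, 22 mm above the block's flat underside (10 mm below its top) and 42 mm above the pin's tip. Grip it from above across the 14 mm width. Axes as for the pin. A black sleeve 15 mm thick runs from this block towards the eye, its axis 9.5 mm above the undersides.
- spring_grip_eye (a point): Grip point of the second aluminium block, of the same size (22 x 14 x 32 mm), at the eye end of the spring: in the middle of the block, 22 mm above its flat underside. 107 mm from the pin's axis when the spring is slack; moves away with the stretch.
- spring_eye: Flat steel eye (ring) at the end of the spring, beyond that block: outer diameter 25 mm, hole 15 mm, 5 mm thick, lying level. Origin: the hole's centre, at the eye's underside, which is level with the undersides of the blocks. 130 mm from the pin's axis when slack and 23 mm beyond the eye grip point; x points along the spring away from the pin.
- spring_rod (a joint): Stretch of the spring in m: 0 = slack (its shortest). Pulling needs about 3 N to begin and 0.18 N more for each mm. Must never be stretched past 55 mm. The whole unit weighs about 0.16 kg; lying slack with its pin in the hole it stays there, with its eye block resting on the rail.
- clamp: The fixed vial clamp on the bench: grey base plate 245 x 142 mm. Origin: on the bench straight below the nominal hole place; its x axis runs along the rail from the anchor hole to the post, y towards the vial, z up. The rail (22 mm wide, y = 0, x = 34 to 130 mm) and the anchor tab have their tops 40 mm above the bench. The vial, 27 mm thick, its top 88 mm above the bench, stands at x = 177, y = 88 mm.
- clamp_hole (a point): Nominal place of the anchor hole, at the top face of the anchor tab, 40 mm above the bench; axes as for the clamp. The tab (steel bridge 44 mm long in x, 34 mm wide plate, 6 mm thick, free below down to the 8 mm base plate) is bolted in slots: the true hole, 8.5 mm in diameter and straight through, lies on the clamp's y = 0 line but up to 10 mm from this point to either side along x. Press on the pin or the eye with less than 30 N.
- clamp_post (a point): Foot of the headed steel post on the jaw, level with the rail's top (40 mm above the bench): neck 7 mm diameter, mushroom head 9.6 mm diameter, tapering to 5 mm at its top 14 mm above this point. Moves with the jaw. With the jaw shut it lies 157 mm from the nominal hole. The jaw's top face round the post is level with this point.
- jaw (a joint): Angle of the jaw in rad about an upright pivot 40 mm from the post on the vial's side: 0 = shut on the vial, up to 0.4 = open. Opening moves the post away from the hole (about 4 mm per 0.1 rad). It has a little friction (the post gives way to about 1.5 N along the rail); the fitted spring is strong enough to shut it.
- rack: Fixed grey rack of two supports 30 mm high, on which the spring unit lies at the start, pin hanging free between two cheeks. Origin below the pin on the bench, x along the spring towards the eye. Low lips (2.5 mm) stand beside both blocks.
- beaker: Bystander: clear beaker, 54 mm wide, 66 mm tall; origin at its underside.
- seal_tin: Bystander: round flat metal tin, 62 mm wide, 22 mm tall; origin at its underside.
- tape_roll: Bystander: roll of tape lying flat, 67 mm wide, 19 mm tall; origin at its underside.
- spool: Bystander: upright spool, 39 mm wide, 36 mm tall; origin at its underside.

How it is judged (in metres and radians):
On the way, in this order (a step that is already met when the one before it is completed fails the run):
1. the pin is down in the anchor hole, the eye not yet on the post (z of spring_pin in the frame of clamp below 0.026 m and x of spring_pin in the frame of clamp between -0.016 and 0.016 m and y of spring_pin in the frame of clamp between -0.006 and 0.006 m and angle between spring_pin's own z axis and vertical below 0.3 rad), for 0.2 s.
2. the eye is over the post, pin still in the hole, spring stretched (all of step 1 and z of spring_eye in the frame of clamp_post between -0.006 and 0.004 m and horizontal distance between spring_eye and clamp_post below 0.0075 m and value of joint spring_rod above 0.004 m), for 0.2 s.
At the end, for the whole second after the job is handed in: Pin tip at least 14 mm below the anchor tab's top, in its hole, upright within 0.3 rad; eye round the post, underside at most 4 mm above the post's foot, centre within 7.5 mm of the post; spring stretched at least 4 mm; jaw shut (below 0.04 rad); all at rest (all of step 2 and value of joint jaw below 0.04 rad and linear speed of spring_eye below 0.01 m/s); the robot touches nothing.
It fails at once if the pin is pressed or pulled against anything with more than 30 N (contact force between spring_pin and anything else above 30 N).
It fails at once if the eye is pressed or pulled against anything with more than 30 N (contact force between spring_eye and anything else above 30 N).
It fails at once if the spring is stretched past 55 mm (value of joint spring_rod above 0.055 m).
It fails at once if a thing standing around (beaker, tin, tape roll, spool) is shifted more than 20 mm (distance of any of beaker, seal_tin, tape_roll, spool from where it was at the start of the episode above 0.02 m).
It also fails if it takes over 72 s, if anything falls off the work surface, if the arm or the gripper's body presses on something with over 40 N, if the wrist force passes 120 N, or if a joint passes its speed limit or range.

## Working session

There is one attempt and no reset: what is moved stays moved. The work goes in short steps, Python scripts to look and compute and a shell command to move; the robot and the scene stay as the last step left them, time stands still between calls to the robot, and variables do not carry over. Pictures are saved under pics/ and viewed, at most 10 in all, crops included, and the job is handed in when it is done.

```bash
ls; mkdir -p pics; python3 - <<'E'
from bench import readout, read_camera, camera_model, ticket, arm
import cv2
s=readout.get_state(); print(s, arm.tips_ahead)
for n in("scene","top"):
    im=read_camera(n); cv2.imwrite(f"pics/{n}0.png",im[:,:,::-1]); m=camera_model(n); print(n,m)
E
```

```text
pics
{'clock': 0.0, 'qpos': array([ 1.14097819e+00,  5.33591040e-02,  1.61429079e+00,  1.15196299e-05,
        1.47602145e+00, -1.19021405e-01]), 'joint_velocities': array([-9.90542562e-04, -1.46783595e-03, -2.95775340e-04,  2.06742431e-04,
        5.69978776e-05, -1.14363384e-04]), 'effort': array([-3.39211583e-04, -3.93675399e+01, -3.70174885e+01, -1.57031764e-04,
        7.07405998e-03,  8.71844719e-06]), 'position': array([190.89410388, 594.50552989, 244.06352441]), 'ee_rot': array([-3.13953002e+00, -2.58210011e-04,  2.83079455e+00]), 'wrist_force': array([-1.15368323,  0.55237533, -0.40521957]), 'wrist_torque': array([ 0.01211857, -0.05450919, -0.02062526]), 'gripper_force': 0.0, 'finger_gap': 85.21522593735124} 14.0
scene {'intrinsics': array([[417.57123455,   0.        , 261.83625171],
       [  0.        , 417.57123455, 188.94886572],
       [  0.        ,   0.        ,   1.        ]]), 'view': array([[ 7.47800280e-01, -6.63814468e-01, -1.20454456e-02,
        -5.37058304e+02],
       [-4.24592166e-01, -4.64206388e-01, -7.77324850e-01,
         1.27786364e+02],
       [ 5.10407909e-01,  5.86398142e-01, -6.28984090e-01,
         8.04435017e+02],
       [ 0.00000000e+00,  0.00000000e+00,  0.00000000e+00,
         1.00000000e+00]])}
top {'intrinsics': array([[494.39725564,   0.        , 250.67033856],
       [  0.        , 494.39725564, 184.08353593],
       [  0.        ,   0.        ,   1.        ]]), 'view': array([[ 2.41063376e-02, -9.99702597e-01,  3.68816471e-03,
        -3.01920263e+02],
       [-9.88975267e-01, -2.43865138e-02, -1.46058956e-01,
         4.78888906e+02],
       [ 1.46105460e-01, -1.26557163e-04, -9.89269012e-01,
         1.14928429e+03],
       [ 0.00000000e+00,  0.00000000e+00,  0.00000000e+00,
         1.00000000e+00]])}
```

View pics/scene0.png

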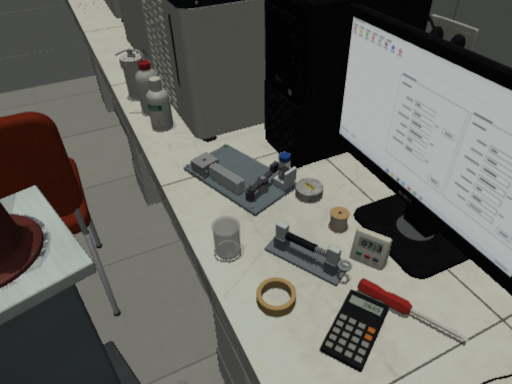

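View pics/top0.png

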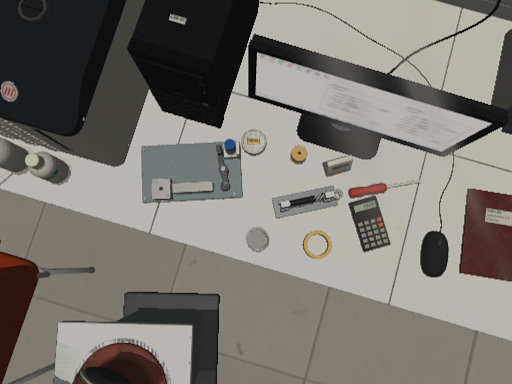

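```bash
cat > h.py <<'E'
import numpy as np
from bench import readout, read_camera, camera_model
def cast(n,uv,z,m=None):
    m=m or camera_model(n); K=m["intrinsics"];V=np.array(m["view"]);R=V[:3,:3];c=-R.T@V[:3,3]
    d=R.T@np.linalg.solve(K,[uv[0],uv[1],1]); return c+d*(z-c[2])/d[2]
def proj(n,p,m=None):
    m=m or camera_model(n);q=m["view"][:3,:3]@p+m["view"][:3,3];q=m["intrinsics"]@q;return q[:2]/q[2]
E
python3 - <<'E'
import cv2
a=cv2.imread("pics/top0.png")
b=cv2.resize(a[130:215,135:255],None,fx=6,fy=6,interpolation=cv2.INTER_CUBIC)[:, :720]
c=cv2.resize(a[180:222,265:350],None,fx=7,fy=7,interpolation=cv2.INTER_CUBIC)
cv2.imwrite("pics/c1.png",b);cv2.imwrite("pics/c2.png",c)
E
```

```text
(no output)
```

View pics/c1.png

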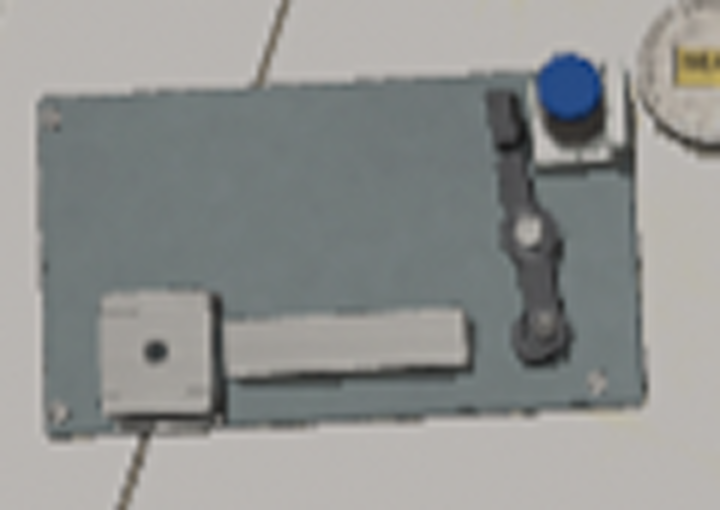

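View pics/c2.png

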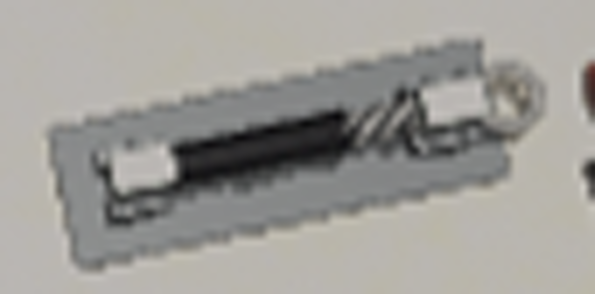

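```bash
python3 - <<'E'
from h import *
f=lambda x,y,ox,oy,s,z:cast("top",(ox+(x+.5)/s-.5,oy+(y+.5)/s-.5),z).round(1)
for n,x,y,z in [("hole",155,351,40),("post",543,318,54),("rail0",222,349,40),("rail1",469,340,40),("vialtop",569,86,88),("bp1",40,97,8),("bp2",47,438,8),("bp3",645,402,8)]: print(n,f(x,y,135,130,6,z))
for n,x,y,z in [("pinblk",143,167,62),("eyeblk",455,102,62),("eye",515,97,35)]: print(n,f(x,y,265,180,7,z))
for n,u,v,z in [("beaker",257,239,66),("spool",299,154,36),("tape",317,244,19),("tin",254,142,22)]: print(n,cast("top",(u,v),z).round(1))
p=readout.get_state(); m=camera_model("wrist"); V=m["view"]; print(m["intrinsics"], -V[:3,:3].T@V[:3,3], V[:3,:3],p["position"])
E
```

```text
hole [470.5 -75.3  40. ]
post [ 485.5 -229.7   54. ]
rail0 [ 472.  -101.9   40. ]
rail1 [ 478.  -199.8   40. ]
vialtop [ 571.2 -238.6   88. ]
bp1 [579.6 -16.6   8. ]
bp2 [438.1 -27.4   8. ]
bp3 [ 458.8 -269.9    8. ]
pinblk [ 438.6 -371.2   62. ]
eyeblk [ 463.  -475.1   62. ]
eye [ 468.8 -500.    35. ]
beaker [ 354.5 -307.8   66. ]
spool [ 562.5 -405.3   36. ]
tape [ 347.8 -452.1   19. ]
tin [ 592.8 -295.8   22. ]
[[345.80212014   0.         253.93879688]
 [  0.         345.80212014 190.62608734]
 [  0.           0.           1.        ]] [126.61566524 616.4105829  374.46254035] [[ 3.06368001e-01  9.51912807e-01 -8.09925834e-04]
 [ 9.17021755e-01 -2.94910043e-01  2.68512880e-01]
 [ 2.55361994e-01 -8.30064739e-02 -9.63275754e-01]] [190.91764561 594.56170029 244.1953844 ]
```

```bash
cat >> h.py <<'E'
from scipy.spatial.transform import Rotation as Ro
def shift(p,yawdeg,s=None):
    s=s or readout.get_state(); R=Ro.from_euler("xyz",[np.pi,0,s["ee_rot"][2]])
    return (R.inv().apply(np.array(p)-s["position"])/1000).round(4), round((np.degrees(s["ee_rot"][2])-yawdeg+180)%360-180,2)
E
python3 - <<'E'
from h import *
for p in [(380,200,300),(470,-140,260)]: print(shift(p,95))
for u,v,z in [(130,165,0),(45,165,150),(250,90,100),(500,150,100),(215,125,0)]: print(cast("top",(u,v),z).round())
E
```

```text
(array([-0.3007, -0.3178, -0.0558]), np.float64(67.19))
(array([-0.4904, -0.614 , -0.0158]), np.float64(67.19))
[532.  10.   0.]
[500. 157. 150.]
[ 698. -283.  100.]
[ 570. -860.  100.]
[ 639. -197.    0.]
```

```bash
python3 -m crank '[-0.3,-0.318,-0.055,40,0.06, -0.3,-0.318,-0.055,40,0.06, -0.3,-0.318,-0.055,40,0.06, -0.3,-0.318,-0.055,40,0.06, -0.3,-0.318,-0.055,40,0.06, -0.3,-0.318,-0.055,40,0.06, -0.3,-0.318,-0.055,40,0.06, -0.3,-0.318,-0.055,40,0.06, -0.3,-0.318,-0.055,40,0.06, -0.49,-0.614,-0.016,67.2,0.06, -0.49,-0.614,-0.016,67.2,0.06, -0.49,-0.614,-0.016,67.2,0.06, -0.49,-0.614,-0.016,67.2,0.06, -0.49,-0.614,-0.016,67.2,0.06, -0.49,-0.614,-0.016,67.2,0.06, -0.49,-0.614,-0.016,67.2,0.06, -0.49,-0.614,-0.016,67.2,0.06, -0.49,-0.614,-0.016,67.2,0.06, -0.49,-0.614,-0.016,67.2,0.06]' && python3 - <<'E'
from h import *
import cv2
s=readout.get_state(); m=camera_model("wrist"); im=read_camera("wrist")
cv2.imwrite("pics/w1.png",im[:,:,::-1]); np.savez("w1",K=m["intrinsics"],V=m["view"])
print(s["position"],s["ee_rot"],s["clock"]); print(shift((440,-410,260),103.2))
E
```

```text
clock: 2.0
position: [469.6, -138.5, 261.1]
ee_rot: [-3.141, -0.001, 1.659]
wrist_force: [-0.5, 0.3, -1.0]
finger_gap: 59.8
gripper_force: 0.0
[ 469.64301922 -138.53961512  261.07827122] [-3.14116951e+00 -7.78274758e-04  1.65861425e+00] 2.0
(array([-0.2681, -0.0537,  0.0014]), np.float64(-8.12))
```

View pics/w1.png

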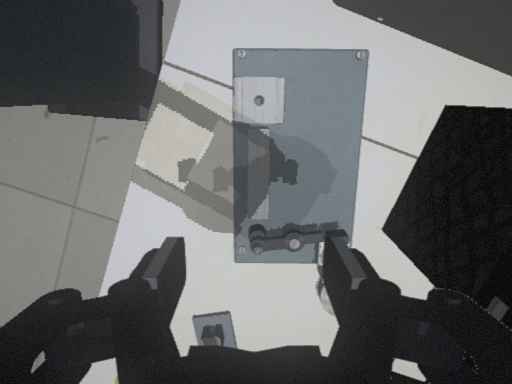

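```bash
python3 - <<'E'
from h import *
import cv2
d=np.load("w1.npz"); m=dict(intrinsics=d["K"],view=d["V"])
im=cv2.imread("pics/w1.png"); 
a=cv2.resize(im[65:135,225:295],None,fx=5,fy=5,interpolation=cv2.INTER_CUBIC); b=cv2.resize(im[210:280,225:295],None,fx=5,fy=5,interpolation=cv2.INTER_CUBIC)
cv2.imwrite("pics/c3.png",np.hstack([a,b]))
for uv,z in [((259,100),40),((257,232),40),((258,246),54),((235,48),8),((368,48),8),((235,263),8),((293,242),50)]: print(uv,cast("w",uv,z,m).round(1))
g=cv2.cvtColor(im,cv2.COLOR_BGR2GRAY)
x0,y0=249,90; p=(g[y0:y0+21,x0:x0+21]); t=p<95; ys,xs=np.nonzero(t); print(xs.mean()+x0,ys.mean()+y0,t.sum(),p[10])
E
```

```text
(259, 100) [469.5 -74.5  40. ]
(257, 232) [ 480.  -213.4   40. ]
(258, 246) [ 481.9 -223.5   54. ]
(235, 48) [440.6 -25.4   8. ]
(368, 48) [577.4 -13.4   8. ]
(235, 263) [ 458.4 -269.3    8. ]
(293, 242) [ 518.9 -217.4   50. ]
260.3529411764706 98.94117647058823 17 [178 182 181 180 169 138 121 122 128 130 127 113  94  94 112 152 180 182
 182 182 183]
```

View pics/c3.png

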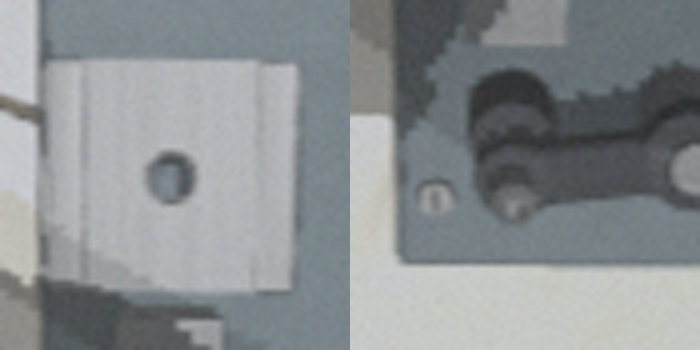

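```bash
python3 -m crank '[-0.05,-0.01,0,-2,0.06, -0.1,-0.02,0,-4,0.06, -0.15,-0.03,0,-6,0.06, -0.2,-0.04,0,-8.1,0.06, -0.25,-0.054,0,-8.1,0.06, -0.268,-0.054,0,-8.1,0.06, -0.268,-0.054,0,-8.1,0.06, -0.268,-0.054,0,-8.1,0.06, -0.268,-0.054,0,-8.1,0.06]' && python3 - <<'E'
from h import *
import cv2
s=readout.get_state(); m=camera_model("wrist"); im=read_camera("wrist")
cv2.imwrite("pics/w2.png",im[:,:,::-1]); np.savez("w2",K=m["intrinsics"],V=m["view"])
print(s["position"],s["ee_rot"],s["clock"])
for p in [(438.6,-371.2,62),(463,-475.1,62),(468.8,-500,35)]: print(proj("w",np.array(p),m))
E
```

```text
clock: 2.95
position: [440.1, -409.3, 261.6]
ee_rot: [3.141, -0.0, 1.802]
wrist_force: [-0.5, 0.2, 0.1]
finger_gap: 59.9
gripper_force: 0.0
[ 440.12019467 -409.27608715  261.58310647] [ 3.14125762e+00 -8.32617719e-05  1.80170162e+00] 2.95
[260.76217673 128.96487491]
[260.25250253 234.15534482]
[259.66400433 245.98831492]
```

View pics/w2.png

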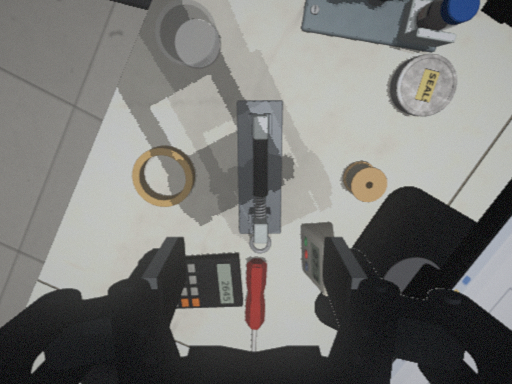

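```bash
python3 - <<'E'
from h import *
import cv2
im=cv2.imread("pics/w2.png"); cv2.imwrite("pics/c4.png",cv2.resize(im[95:260,225:295],None,fx=4,fy=4,interpolation=cv2.INTER_CUBIC)[:600])
cv2.imwrite("pics/c4.png",np.hstack([cv2.resize(im[100:165,225:295],None,fx=5,fy=5,interpolation=cv2.INTER_CUBIC),cv2.resize(im[195:260,225:295],None,fx=5,fy=5,interpolation=cv2.INTER_CUBIC)]))
E
```

```text
(no output)
```

View pics/c4.png

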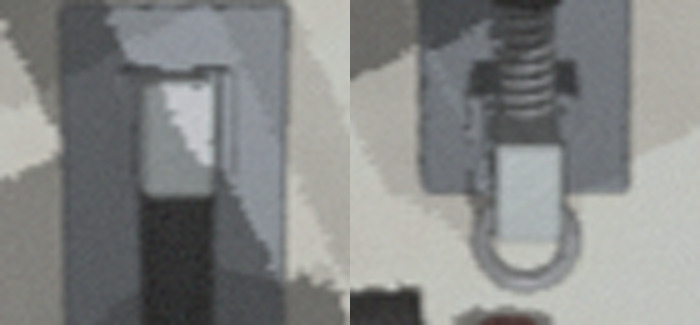

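```bash
python3 - <<'E'
from h import *
d=np.load("w2.npz"); m=dict(intrinsics=d["K"],view=d["V"])
a=cast("w",(260.0,127.2),62,m);b=cast("w",(260.5,233),62,m);print(a,b,np.linalg.norm(a-b),np.degrees(np.arctan2(*(a-b)[[1,0]])))
d=np.load("w1.npz"); m=dict(intrinsics=d["K"],view=d["V"])
print(cast("w",(258.8,100.2),40,m),cast("w",(257.4,249.8),54,m))
t=(a+[438.6,-371.2,62])/2; t[2]=110; print(t); print(shift(t,103))
E
```

```text
[ 437.51717865 -369.76505292   62.        ] [ 462.95023165 -473.80352059   62.        ] 107.1020211746919 103.73701016243987
[469.36729719 -74.72996853  40.        ] [ 481.65634368 -227.90500223   54.        ]
[ 438.05858933 -370.48252646  110.        ]
(array([0.0383, 0.0069, 0.1516]), np.float64(0.23))
```

```bash
python3 -m crank '[0.038,0.007,0.03,0,0.045, 0.038,0.007,0.08,0,0.045, 0.038,0.007,0.12,0,0.045, 0.038,0.007,0.15,0,0.045, 0.038,0.007,0.17,0,0.045, 0.038,0.007,0.19,0,0.045, 0.038,0.007,0.204,0,0.045, 0.038,0.007,0.2115,0,0.045, 0.038,0.007,0.2115,0,0.045, 0.038,0.007,0.2115,0,0.045]' && python3 - <<'E'
from h import *
import cv2
s=readout.get_state(); m=camera_model("wrist"); im=read_camera("wrist")
cv2.imwrite("pics/w3.png",im[:,:,::-1])
print(s["position"],s["ee_rot"],s["wrist_force"])
E
```

```text
clock: 4.0
position: [438.2, -372.8, 50.8]
ee_rot: [3.141, 0.001, 1.8]
wrist_force: [0.3, 0.7, -0.4]
finger_gap: 44.8
gripper_force: 0.0
[ 438.19508503 -372.77657914   50.77159968] [3.14085920e+00 1.32812016e-03 1.79964802e+00] [ 0.27481487  0.6684622  -0.42073818]
```

View pics/w3.png

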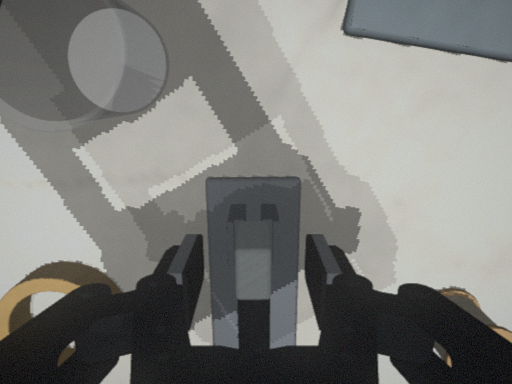

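```bash
python3 -m crank '[0.0022,0,0,0,0.045, 0.0022,0,0,0,0.03, 0.0022,0,0,0,0.0, 0.0022,0,0,0,0.0, 0.0022,0,0,0,0.0, 0.0022,0,0,0,0.0, 0.0022,0,0,0,0.0, 0.0022,0,0,0,0.0]' && python3 - <<'E'
from h import *
s=readout.get_state();print(s["position"],s["ee_rot"],s["wrist_force"],s["wrist_torque"],s["finger_gap"],s["gripper_force"])
E
```

```text
clock: 4.85
position: [437.4, -370.6, 50.4]
ee_rot: [3.141, 0.001, 1.799]
wrist_force: [-1.1, 0.4, 5.9]
finger_gap: 13.0
gripper_force: 61.5
[ 437.37640495 -370.63250305   50.41869779] [3.14128712e+00 6.19135483e-04 1.79933291e+00] [-1.05396811  0.42386487  5.93971676] [ 0.22416191  0.23764163 -0.00693703] 13.032276231616585 61.54548276623245
```

```bash
python3 -m crank '[0,0,-0.015,0,0, 0,0,-0.04,0,0, 0,0,-0.07,0,0, 0,0,-0.1,0,0, 0,0,-0.1,0,0, 0,0,-0.1,0,0]' && python3 - <<'E'
from h import *
import cv2
s=readout.get_state();print(s["position"],s["ee_rot"],s["wrist_force"],s["wrist_torque"],s["finger_gap"],s["gripper_force"])
print(shift((469.4,-74.7,150),94.5),shift((469.4,-74.7,95),94.5))
im=read_camera("scene");cv2.imwrite("pics/s2.png",cv2.resize(im[120:300,220:420,::-1],None,fx=3,fy=3))
E
```

```text
clock: 5.45
position: [437.1, -370.4, 150.1]
ee_rot: [3.141, 0.001, 1.799]
wrist_force: [0.0, 0.1, -2.2]
finger_gap: 13.0
gripper_force: 60.8
[ 437.10683058 -370.35440423  150.12634105] [3.14119843e+00 6.89405942e-04 1.79925474e+00] [ 0.04834824  0.10656882 -2.18792825] [ 0.08010289 -0.01375174  0.02273481] 13.009342361760371 60.807239608839154
(array([2.807e-01, 9.840e-02, 1.000e-04]), np.float64(8.59)) (array([0.2807, 0.0984, 0.0551]), np.float64(8.59))
```

View pics/s2.png

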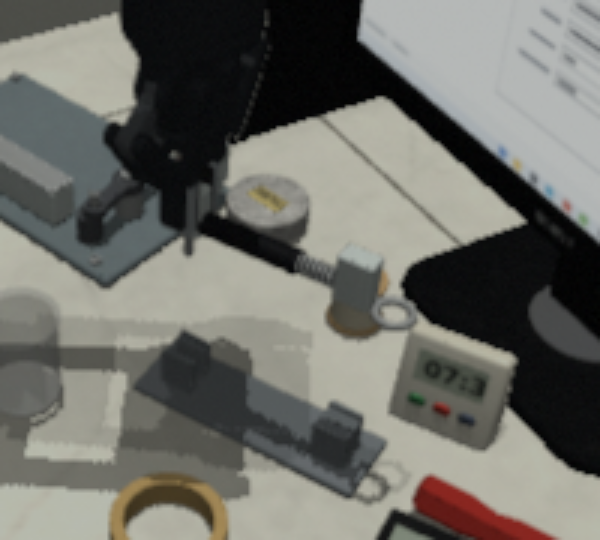

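```bash
python3 -m crank '[0.03,0.01,0,1,0, 0.07,0.025,0,3,0, 0.11,0.04,0,5,0, 0.15,0.055,0,7,0, 0.19,0.07,0,8.6,0, 0.23,0.08,0,8.6,0, 0.26,0.09,0,8.6,0, 0.275,0.096,0,8.6,0, 0.2807,0.0984,0,8.6,0, 0.2807,0.0984,0.02,8.6,0, 0.2807,0.0984,0.045,8.6,0, 0.2807,0.0984,0.06,8.6,0, 0.2807,0.0984,0.065,8.6,0, 0.2807,0.0984,0.065,8.6,0, 0.2807,0.0984,0.065,8.6,0]' && python3 - <<'E'
from h import *
s=readout.get_state();print(s["position"],s["ee_rot"],s["wrist_force"],s["wrist_torque"])
print(shift((469.4,-74.7,80),94.5))
E
```

```text
clock: 7.0
position: [469.7, -75.1, 85.2]
ee_rot: [3.141, 0.0, 1.649]
wrist_force: [0.1, 0.2, -1.7]
finger_gap: 12.7
gripper_force: 60.7
[469.71764944 -75.1292272   85.24039236] [3.14107752e+00 3.49114912e-04 1.64868322e+00] [ 0.09726118  0.17466984 -1.65365328] [0.06173839 0.0167899  0.02353932]
(array([ 0.0005, -0.0003,  0.0052]), np.float64(-0.04))
```

```bash
python3 -m crank '[0,-0.0003,0.002,0,0, 0,-0.0003,0.004,0,0, 0,-0.0003,0.005,0,0, 0,-0.0003,0.006,0,0, 0,-0.0003,0.007,0,0, 0,-0.0003,0.007,0,0]'
```

```text
clock: 7.6
position: [469.0, -74.6, 77.6]
ee_rot: [-3.141, -0.0, 1.649]
wrist_force: [0.6, 0.4, -1.9]
finger_gap: 12.8
gripper_force: 60.7
```

```bash
python3 -m crank '[0,0,0.001,0,0, 0,0,0.002,0,0, 0,0,0.003,0,0, 0,0,0.004,0,0, 0,0,0.004,0,0]'
```

```text
clock: 8.1
position: [468.9, -74.6, 73.6]
ee_rot: [-3.141, -0.0, 1.649]
wrist_force: [-0.2, 0.5, -1.9]
finger_gap: 13.0
gripper_force: 60.7
```

```bash
python3 -m crank '[0,0,0.002,0,0, 0,0,0.004,0,0, 0,0,0.006,0,0, 0,0,0.008,0,0, 0,0,0.009,0,0, 0,0,0.01,0,0, 0,0,0.01,0,0]'
```

```text
clock: 8.8
position: [469.0, -74.7, 63.6]
ee_rot: [-3.141, -0.0, 1.649]
wrist_force: [-0.3, 0.4, -2.2]
finger_gap: 13.1
gripper_force: 60.7
```

```bash
python3 -m crank '[0,0,0.001,0,0, 0,0,0.002,0,0, 0,0,0.0025,0,0, 0,0,0.003,0,0, 0,0,0.003,0,0]'
```

```text
clock: 9.3
position: [469.0, -74.7, 60.7]
ee_rot: [-3.141, -0.0, 1.649]
wrist_force: [-0.2, 0.7, -2.6]
finger_gap: 12.6
gripper_force: 60.7
```

```bash
python3 -m crank '[0,0,0.0005,0,0, 0,0,0.0005,0,0.02, 0,0,0.0005,0,0.03, 0,0,0.0005,0,0.04, 0,0,0.0005,0,0.045, 0,0,0,0,0.045, 0,0,-0.02,0,0.045, 0,0,-0.06,0,0.045, 0,0,-0.1,0,0.045, 0,0,-0.15,0,0.045, 0,0,-0.15,0,0.045, 0,0,-0.15,0,0.045]' && python3 - <<'E'
from h import *
import cv2
s=readout.get_state(); m=camera_model("wrist"); im=read_camera("wrist")[:,:,::-1]
cv2.imwrite("pics/w4.png",im); np.savez("w4",K=m["intrinsics"],V=m["view"])
print(s["position"],s["ee_rot"],s["wrist_force"])
pin=np.array([469,-74.7,72]); 
for yaw in(-85.5,):
  e=pin+107*np.array([np.cos(np.radians(yaw)),np.sin(np.radians(yaw)),0]); print(proj("w",pin,m),e,proj("w",e,m))
u,v=proj("w",e,m).astype(int); g=cv2.cvtColor(im,cv2.COLOR_BGR2GRAY)
print(g[v-22:v+60:3,u-30:u+31:3])
u,v=proj("w",pin,m).astype(int);print(g[v-24:v+25:3,u-30:u+31:3])
E
```

```text
clock: 10.5
position: [470.0, -75.0, 212.8]
ee_rot: [3.138, 0.002, 1.649]
wrist_force: [-0.0, -0.4, -1.3]
finger_gap: 44.8
gripper_force: 0.0
[470.03698941 -74.95304504 212.79135277] [3.13783068e+00 1.55064724e-03 1.64920557e+00] [-0.02760816 -0.41191902 -1.28372929]
[251.38619151 182.18803821] [ 477.39512324 -181.37015471   72.        ] [251.7064437  298.57820261]
[[213 209 120 135 132 128 134 164 104  89  84  81 127 123 143 132 128 130
  131 131 131]
 [212 212 124 131 130 130 134 162 102  93 102  94  91 123 143 130 133 134
  132 133 129]
 [212 212 125 131 133 131 130 164 111  95  92  89  90 120 144 131 132 133
  130 131 134]
 [209 210 131 133 133 131 130 167  97  93  90  95  91 110 143 125 132 134
  127 131 132]
 [210 209 136 131 130 131 127 162 123 162 159 156 159 130 143 123 132 130
  130 130 131]
 [207 210 138 127 135 130 133 165 156 212 213 213 211 157 143 131 129 131
  130 126 128]
 [211 210 147 131 134 128 128 163 151 206 210 211 212 147 145 127 130 129
  131 132 113]
 [211 211 154 132 131 129 130 114 162 213 211 209 210 155 115 131 129 130
  100  97  69]
 [210 207 162 130 13
[... 2574 characters left out ...]
4  95  93  95  89  92 112 123 116 118 117  99  93  94  91  91
   94  93 114]
 [122 101  92  93  92  93  93  91 115 117 120 118 122 103  91  92  91  89
   93  98 104]
 [121 100  91  95  95  93  96  88 111 120 119 117 119 100  92  94  93  91
   93  91 122]
 [124 101  93  97  94  90  92  92  88 108 110 111 107  62  91  91  92  91
   92  95 120]
 [120 121  87  84  83  88  91  93  51  43  40  45  40  50  86  87  97 103
  102 109 121]
 [147 124  88  90  90  80  79  86  45  42  46  45  42  45  76  95 120 120
  123 121 119]
 [149 121  90  91  89  78  76  90  38  43  46  48  40  51  89 122 119 121
  122 122 121]
 [144 127  88  93  91  74  74  93  42  38  41  42  41  47  95 120 118 119
  123 120 118]]
```

```bash
python3 -m crank '[-0.04,0,0,0,0.045, -0.09,0,0,0,0.045, -0.14,0,0,0,0.045, -0.18,0,0,0,0.045, -0.2,0,0,0,0.045, -0.21,0,0,0,0.045, -0.21,0,0,0,0.045, -0.21,0,0,0,0.045]' && python3 - <<'E'
from h import *
import cv2
s=readout.get_state(); m=camera_model("wrist"); im=read_camera("wrist")[:,:,::-1]
cv2.imwrite("pics/w5.png",im); np.savez("w5",K=m["intrinsics"],V=m["view"])
print(s["position"],s["ee_rot"])
n=np.array
for p in [(483,-228.5,54),(477.4,-181.4,72),(479.2,-204.3,45),(520,-220,50)]: print(p,proj("w",n(p),m))
u,v=proj("w",n((483,-228.5,54)),m).astype(int); g=cv2.cvtColor(im,cv2.COLOR_BGR2GRAY)
print(u,v); np.set_printoptions(linewidth=250)
print(g[v-70:v+30:2,u-32:u+33:2])
E
```

```text
clock: 11.35
position: [485.4, -282.6, 210.1]
ee_rot: [-3.141, -0.002, 1.65]
wrist_force: [0.1, 0.1, 0.1]
finger_gap: 44.8
gripper_force: 0.0
[ 485.40298075 -282.63894607  210.08904676] [-3.14074409e+00 -1.50870823e-03  1.65024472e+00]
(483, -228.5, 54) [255.74581605 113.64817625]
(477.4, -181.4, 72) [253.36336836  47.8651661 ]
(479.2, -204.3, 45) [253.43150026  82.4497655 ]
(520, -220, 50) [301.72832578 106.43089141]
255 113
[[126 100 121 ... 119 118 117]
 [128  97 118 ... 119 117 117]
 [148 104 120 ... 119 118 117]
 ...
 [122 103  82 ... 109 110 111]
 [121 104  80 ... 110 110 108]
 [124 100  76 ... 108 111 110]]
```

```bash
python3 - <<'E'
import cv2,numpy as np
g=cv2.cvtColor(cv2.imread("pics/w5.png"),cv2.COLOR_BGR2GRAY)
print("cols",list(range(232,312,2)))
for v in range(26,142,2): print(v," ".join("%3d"%x for x in g[v,232:312:2]))
E
```

```text
cols [232, 234, 236, 238, 240, 242, 244, 246, 248, 250, 252, 254, 256, 258, 260, 262, 264, 266, 268, 270, 272, 274, 276, 278, 280, 282, 284, 286, 288, 290, 292, 294, 296, 298, 300, 302, 304, 306, 308, 310]
26 120 120 117 119 113 163 166 151 107 107  84  76  86  73  77 128 165 169 135 115 115 117 118 116 115 115 118 116 121 119 116 119 117 122 119 118 118 115 114 115
28 117 119 119 120 108 165 167 160  84  69  89 126 129 122 121 117 167 168 134 119 121 120 117 118 118 117 118 115 117 117 118 122 116 115 118 117 117 118 116 115
30 119 120 123 118 111 164 164 162 117 123 122 121 107  84  83  97 163 168 126 116 119 116 115 118 117 115 118 120 118 121 119 117 120 119 117 116 118 115 117 118
32 120 122 121 119 111 167 168 154 162 162 163 125 149 166 166 167 162 166 125 120 120 120 118 119 118 120 119 118 121 119 121 119 120 120 119 121 120 118 118 114
34 124 123 119 120 111 164 167 154 185 187 189 186 190 187 185 185 144 170 128 117 121 119 117 120 122 117 120 121 119 118 119 119 120 119 119 121 118 118 117 119
36 119 120 120 119 112 167 167 155 186 186 188 187 185 183 187 184 142 168 131 
[... 7880 characters left out ...]
 119 126 124 123 124 124 125 123 125 125 125
134 102  90  95 100  79  85  79  81  85  83  85  81  81  81  84  83  75  74 115 112 111 109 111 109 108 108 111 110 111 114 129 125 123 125 124 123 124 126 124 125
136  80  87  89  83  84  88  81  82  82  84  78  83  84  82  81  85  79  70 109 108 110 111 109 106 110 112 110 113 112 112 126 122 125 124 126 124 124 124 122 125
138  83  85  81  82  85  84  80  83  82  86  80  83  80  86  86  88  86  77  72  73 107 113 111 111 108 109 107 113 111 111 113 110 113 124 123 122 127 122 125 123
140  84  83  84  82  87  84  83  82  83  78  83  82  77  80  82  87  83  84  83  79  71 109 110 112 111 108 113 113 112 113 113 113 111 111 122 124 122 121 126 122
```

```bash
python3 - <<'E'
from h import *
d=np.load("w5.npz"); m=dict(intrinsics=d["K"],view=d["V"])
C=-d["V"][:3,:3].T@d["V"][:3,3]; print(C)
R=lambda p:(lambda a:np.array([-.0785*(a[0])+.997*a[1], .997*a[0]+.0785*a[1]]))(np.array(p[:2])-[469,-74.7])
for n,uv,z in [("disc",(256,110.5),40),("head",(257,112.5),50),("headtop",(254.5,115),54),("eye",(255.3,81.5),42),("blk",(255,47),72),("bolt",(302,108),50)]:
  p=cast("w",uv,z,m); print(n,p.round(1),R(p).round(1))
print(proj("w",C-[0,0,100],m)); print(shift((477.4,-181.4,120),94.5))
E
```

```text
[ 480.52907076 -214.14975607  340.47257125]
disc [ 483.1 -226.6   40. ] [-152.5    2.2]
head [ 484.  -227.7   50. ] [-153.7    2.9]
headtop [ 482.1 -229.6   54. ] [-155.5    0.9]
eye [ 480.7 -203.3   42. ] [-129.2    1.5]
blk [ 478.5 -180.7   72. ] [-106.5    1.2]
bolt [ 520.4 -221.2   50. ] [-150.1   39.7]
[254.10248185  95.06800947]
(array([ 0.1014, -0.    ,  0.0904]), np.float64(0.08))
```

```bash
python3 -m crank '[0.04,0.0008,0,-0.4,0.03, 0.08,0.0008,0.02,-0.4,0.03, 0.1017,0.0008,0.05,-0.4,0.03, 0.1017,0.0008,0.09,-0.4,0.03, 0.1017,0.0008,0.12,-0.4,0.03, 0.1017,0.0008,0.14,-0.4,0.03, 0.1017,0.0008,0.1485,-0.4,0.03, 0.1017,0.0008,0.1515,-0.4,0.03, 0.1017,0.0008,0.1515,-0.4,0.03, 0.1017,0.0008,0.1515,-0.4,0.03]'
```

```text
clock: 12.4
position: [479.4, -183.0, 60.9]
ee_rot: [3.139, 0.002, 1.656]
wrist_force: [0.1, 0.5, 0.0]
finger_gap: 29.9
gripper_force: 0.0
```

```bash
python3 -m crank '[0.002,-0.001,0.0015,0,0.03, 0.002,-0.001,0.0015,0,0.03, 0.002,-0.001,0.0015,0,0.02, 0.002,-0.001,0.0015,0,0, 0.002,-0.001,0.0015,0,0, 0.002,-0.001,0.0015,0,0, 0.002,-0.001,0.0015,0,0, 0.002,-0.001,0.0015,0,0]'
```

```text
clock: 13.2
position: [477.5, -180.9, 58.2]
ee_rot: [3.141, 0.0, 1.656]
wrist_force: [-0.6, 0.2, 4.5]
finger_gap: 13.2
gripper_force: 59.7
```

```bash
python3 -m crank '[-0.001,0,0,0,0, -0.002,0,0,0,0, -0.004,0,0,0,0, -0.006,0,0,0,0, -0.006,0,0,0,0]'; python3 -m crank '[0,0,-0.004,0,0, 0,0,-0.008,0,0, 0,0,-0.008,0,0]'
```

```text
clock: 13.7
position: [478.0, -184.8, 58.3]
ee_rot: [3.141, -0.005, 1.656]
wrist_force: [-0.8, 8.9, 9.5]
finger_gap: 12.7
gripper_force: 60.5
clock: 14.0
position: [477.2, -186.0, 65.3]
ee_rot: [-3.141, -0.001, 1.656]
wrist_force: [-0.7, 3.7, -2.2]
finger_gap: 13.0
gripper_force: 58.9
```

```bash
python3 -m crank '[0,0,-0.004,0,0, 0,0,-0.0085,0,0, 0,0,-0.0085,0,0, 0,0,-0.0085,0,0]'; python3 -m crank '[-0.003,0,0,0,0, -0.006,0,0,0,0, -0.006,0,0,0,0]'
```

```text
clock: 14.4
position: [477.7, -186.6, 74.6]
ee_rot: [-3.141, -0.0, 1.656]
wrist_force: [-0.5, 5.0, -1.9]
finger_gap: 13.1
gripper_force: 58.9
clock: 14.7
position: [478.1, -192.8, 74.3]
ee_rot: [-3.141, -0.001, 1.656]
wrist_force: [0.5, 4.9, -0.5]
finger_gap: 13.1
gripper_force: 59.1
```

```bash
python3 -m crank '[-0.003,0.0003,0,0,0, -0.006,0.0005,0,0,0, -0.006,0.0005,0,0,0]';python3 -m crank '[-0.003,0.0003,0,0,0, -0.006,0.0005,0,0,0, -0.006,0.0005,0,0,0, -0.006,0.0005,0,0,0]' && python3 - <<'E'
from h import *
import cv2
im=read_camera("top"); cv2.imwrite("pics/t3.png",im[:,:,::-1]); im=read_camera("scene"); cv2.imwrite("pics/s3.png",im[:,:,::-1])
E
```

```text
clock: 15.0
position: [478.8, -198.3, 74.0]
ee_rot: [-3.14, -0.002, 1.656]
wrist_force: [-2.5, 5.3, -1.0]
finger_gap: 12.8
gripper_force: 59.1
clock: 15.4
position: [479.5, -203.6, 73.7]
ee_rot: [-3.14, -0.003, 1.656]
wrist_force: [-2.2, 6.4, -0.3]
finger_gap: 13.5
gripper_force: 59.1
```

```bash
python3 -m crank '[-0.0012,0.0003,0,0,0, -0.0012,0.0003,0.001,0,0, -0.0012,0.0003,0.002,0,0, -0.0012,0.0003,0.003,0,0, -0.0012,0.0003,0.003,0,0]'
```

```text
clock: 16.0
position: [480.3, -204.8, 71.3]
ee_rot: [-3.141, -0.003, 1.656]
wrist_force: [-1.9, 6.9, 1.5]
finger_gap: 13.1
gripper_force: 59.6
```

```bash
python3 -m crank '[0,0,0.001,0,0, 0,0,0.002,0,0, 0,0,0.003,0,0, 0,0,0.003,0,0]'
```

```text
clock: 16.4
position: [480.4, -204.8, 68.3]
ee_rot: [-3.141, -0.003, 1.656]
wrist_force: [-1.7, 6.8, 1.5]
finger_gap: 13.1
gripper_force: 59.5
```

```bash
python3 -m crank '[0,0,0.001,0,0, 0,0,0.002,0,0, 0,0,0.003,0,0, 0,0,0.004,0,0, 0,0,0.004,0,0]'; python3 -m crank '[0,0,0.001,0,0, 0,0,0.002,0,0, 0,0,0.003,0,0, 0,0,0.0035,0,0, 0,0,0.0035,0,0]'
```

```text
clock: 16.9
position: [480.3, -204.8, 64.3]
ee_rot: [-3.141, -0.003, 1.656]
wrist_force: [-0.3, 6.4, 1.6]
finger_gap: 13.2
gripper_force: 59.5
clock: 17.4
position: [480.4, -204.8, 61.0]
ee_rot: [-3.141, -0.003, 1.656]
wrist_force: [-1.4, 6.6, 2.2]
finger_gap: 13.4
gripper_force: 59.6
```

```bash
python3 -m crank '[0,0,0.001,0,0, 0,0,0.002,0,0, 0,0,0.0025,0,0, 0,0,0.0025,0,0]'
```

```text
clock: 17.8
position: [480.5, -204.8, 58.7]
ee_rot: [-3.141, -0.002, 1.656]
wrist_force: [-2.7, 8.2, 3.9]
finger_gap: 13.1
gripper_force: 59.8
```

```bash
python3 -m crank '[0.001,0,0,0,0, 0.002,0,0,0,0, 0.003,0,0,0,0, 0.004,0,0,0,0, 0.004,0,0,0,0]'; python3 -m crank '[0.001,0,0,0,0, 0.002,0,0,0,0, 0.003,0,0,0,0, 0.004,0,0,0,0, 0.004,0,0,0,0]'
```

```text
clock: 18.3
position: [480.1, -201.5, 58.8]
ee_rot: [-3.141, -0.001, 1.656]
wrist_force: [-2.0, 5.0, 1.7]
finger_gap: 12.9
gripper_force: 59.7
clock: 18.8
position: [479.7, -197.7, 58.6]
ee_rot: [-3.141, -0.0, 1.656]
wrist_force: [-3.7, 4.3, 3.6]
finger_gap: 12.8
gripper_force: 59.7
```

```bash
python3 -m crank '[0.001,0,0,0,0, 0.002,0,0,0,0, 0.003,0,0,0,0, 0.003,0,0,0,0]'; python3 -m crank '[0.001,0,0,0,0, 0.002,0,0,0,0, 0.003,0,0,0,0, 0.003,0,0,0,0]'
```

```text
clock: 19.2
position: [479.7, -196.9, 58.6]
ee_rot: [-3.141, 0.005, 1.657]
wrist_force: [-3.6, -6.0, -0.8]
finger_gap: 13.1
gripper_force: 59.1
clock: 19.6
position: [479.6, -196.4, 58.6]
ee_rot: [3.141, 0.011, 1.657]
wrist_force: [-1.8, -16.0, -6.0]
finger_gap: 12.4
gripper_force: 58.4
```

```bash
python3 -m crank '[-0.002,0,0,0,0, -0.004,0,0,0,0, -0.0045,0,0,0,0, -0.0045,0,0,0,0]'
```

```text
clock: 20.0
position: [479.7, -197.0, 58.4]
ee_rot: [-3.141, 0.002, 1.656]
wrist_force: [-4.9, -3.4, -0.9]
finger_gap: 12.7
gripper_force: 59.3
```

```bash
python3 -m crank '[0,-0.001,0,0,0, 0,-0.001,0,0,0, 0,-0.001,0,0,0.016, 0,-0.001,0,0,0.022, 0,-0.001,0,0,0.028, 0,-0.001,0,0,0.03, 0,-0.001,0,0,0.03, 0,-0.001,-0.01,0,0.03, 0,-0.001,-0.04,0,0.03, 0,-0.001,-0.08,0,0.03, -0.04,-0.001,-0.12,0,0.03, -0.08,-0.001,-0.15,0,0.03, -0.1,-0.001,-0.15,0,0.03, -0.1,-0.001,-0.15,0,0.03, -0.1,-0.001,-0.15,0,0.03]' && python3 - <<'E'
from h import *
import cv2
s=readout.get_state(); m=camera_model("wrist"); im=read_camera("wrist")[:,:,::-1]
cv2.imwrite("pics/w6.png",im); np.savez("w6",K=m["intrinsics"],V=m["view"]); print(s["position"],s["wrist_force"])
for p in [(479,-197,72),(481.5,-220,45)]: print(proj("w",np.array(p),m))
g=cv2.cvtColor(im,cv2.COLOR_BGR2GRAY);u,v=proj("w",np.array((481.5,-220,45)),m).astype(int)
print("u0",u-26)
for r in range(v-54,v+24,2): print(r," ".join("%3d"%x for x in g[r,u-26:u+56:2]))
E
```

```text
clock: 21.5
position: [487.2, -295.9, 208.5]
ee_rot: [3.142, -0.001, 1.655]
wrist_force: [-0.6, -0.3, -0.4]
finger_gap: 30.3
gripper_force: 0.0
[ 487.15476589 -295.90003335  208.52261237] [-0.60719973 -0.31776419 -0.36523195]
[253.43277319  50.79939279]
[254.17036305  85.34853311]
u0 228
31 123 123 120 118 117 115 144 175 172 166  83  76  78 101 116 108 121 125 172 175 117 121 124 122 119 119 120 120 119 122 120 122 124 122 119 117 120 126 122 120 122
33 125 119 120 121 121 116 144 170 173 169 114 125 125 131 128 108  99  97 173 175 118 123 126 122 119 121 118 120 117 122 120 122 123 123 120 120 123 119 123 122 120
35 123 119 122 121 122 116 141 173 174 158 157 156 152 152 156 155 152 153 169 175 113 120 124 122 124 118 120 120 124 122 123 120 121 124 121 120 121 121 124 123 119
37 121 124 123 123 123 120 144 172 171 158 191 189 192 190 191 188 190 187 153 173 115 124 122 120 122 123 124 123 121 119 121 121 121 122 120 122 118 123 123 121 120
39 126 122 122 122 125 120 141 171 170 152 191 189 189 191 191 189 190 187 142 175 114 126 125 124 122 125 123 122 121 122 122 123 121 121 121 
[... 5005 characters left out ...]
  88  87  90  91  91  83  84
101 112 116 112 111 112 111 108 114 108  73  66  69  78  86  78  78  96 114 115 111 105 113 119 120 107  76  78  75  78  77  72  60  74  90  89  89  90  87  89  89  83
103 116 112 113 112 112 114 110 113 109 107 108  94  70  70  99 113 131 126 126 125 122 127 126 126 126 129 126 124 127 104  82  76  62  80  89  88  94  89  90  92  87
105 114 111 110 111 113 113 111 113 112 113 115 116 113 115 114 115 119 117 128 124 124 126 127 128 128 125 129 127 126 123 120 122 102  69  88  81  84  85  88 106 117
107 110 109 113 115 123 118 111 110 114 110 114 116 116 112 115 116 110 115 117 131 129 125 125 128 126 128 126 130 125 128 125 128 125 114 111 112 109 122 126 124 129
```

```bash
python3 - <<'E'
from h import *
print(shift((469.4,-75.2,110),94.8),shift((469.4,-75.2,88),94.8))
E
```

```text
(array([0.2207, 0.0013, 0.0978]), np.float64(0.09)) (array([0.2207, 0.0013, 0.1198]), np.float64(0.09))
```

```bash
python3 -m crank '[0.04,0.001,0,0,0, 0.09,0.001,0,0,0, 0.13,0.001,0,0,0, 0.17,0.001,0,0,0, 0.2,0.001,0,0,0, 0.215,0.001,0.03,0,0, 0.22,0.001,0.06,0,0, 0.22,0.001,0.09,0,0, 0.22,0.001,0.1,0,0, 0.22,0.001,0.11,0,0, 0.22,0.001,0.113,0,0, 0.22,0.001,0.113,0,0]'
```

```text
clock: 22.75
position: [470.0, -76.8, 95.9]
ee_rot: [3.141, 0.0, 1.656]
wrist_force: [-0.6, 0.0, -0.4]
finger_gap: -0.2
gripper_force: 0.0
```

```bash
python3 -m crank '[0,0,0.003,0,0, 0,0,0.005,0,0, 0,0,0.006,0,0, 0,0,0.007,0,0, 0,0,0.007,0,0]'; python3 -m crank '[0,0,0.001,0,0, 0,0,0.0015,0,0, 0,0,0.002,0,0, 0,0,0.002,0,0]'
```

```text
clock: 23.25
position: [469.6, -76.7, 88.3]
ee_rot: [-3.141, -0.0, 1.656]
wrist_force: [-0.8, 0.2, 0.1]
finger_gap: 0.3
gripper_force: 0.0
clock: 23.65
position: [469.7, -76.6, 86.4]
ee_rot: [3.141, -0.0, 1.656]
wrist_force: [0.6, 0.1, 0.2]
finger_gap: -0.3
gripper_force: 0.3
```

```bash
python3 -m crank '[0,0,-0.02,0,0, 0,0,-0.06,0,0, 0,0,-0.1,0,0, 0,0,-0.12,0,0, 0,0,-0.12,0,0, 0,0,-0.12,0,0]' && python3 -c "
from bench import ticket
print(ticket.finish_job())"
```

```text
clock: 24.25
position: [469.5, -76.6, 206.0]
ee_rot: [3.141, 0.0, 1.656]
wrist_force: [-0.5, 0.7, -1.1]
finger_gap: -0.0
gripper_force: 0.0
the job is handed in; nothing more can be done
None
```

The spring is fitted and the job is handed in at about 24 s, though the hand-in returned no verdict: the pin is fully down in the anchor hole, the eye is round the post, and the spring is stretched about 16 mm with the jaw pulled shut.

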